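# Hang the last test bar in the furnace rack

### The arm

A 6-joint arm with a two-finger parallel gripper is mounted at the origin on the work surface. World frame = base frame: x ahead of the robot, y to its left, z up, the work surface at z = 0. Lengths are in m, angles in rad, forces in N, time in s.
With the tool pointing down it reaches from about 0.35 to 0.975 m from the base axis. Payload 4.9 kg.
Tool frame: the origin (TCP) lies on the mounting face of the last link; the fingertips stand 173 mm ahead of it and the grasp point (between the pads) lies 155 mm ahead of it; z points along the fingers, y is the line along which they close (so a half turn about z gives the same grasp; the last joint's range is limited). The gripper opens to 85 mm and grips with 20 to 120 N. Pads are 22 mm wide; open, the fingers measure 114 mm over their backs; the gripper's body (76 mm by 85 mm) begins 54 mm behind the grasp point. The pads swing forward as they close: fully open they stand 13 mm farther back than shut.
Start: joints at [-1.29, 0.053, 1.613, -0, 1.476, -0.119], TCP at [0.243, -0.576, 0.405] pointing down, gripper open.
Joint ranges: [-3.01, 3.01], [-1.01, 2.22], [0.06, 2.58], [-1.02, 4.17], [0.09, 2.62], [-3.14, 3.14]. Speed limits (rad/s): [2.57, 2.57, 3.14, 3.14, 3.14, 3.14].

### API

Orientations are given as a 3x3 rotation matrix whose columns are the frame's x, y, z axes.
In Python, from station import * gives the robot as it stands. The module is installed in compiled form; this text tells all that it offers.
- The arm moves only by the tool play_rows, never from a script. Its argument "steps" is a list that holds one entry, the list of rows, each a list of 6 numbers: the shift along the tool's x, y, z in units of 60 mm (1.0 is 60 mm), then the turn, a rotation vector about the tool's x, y, z in units of 8 degrees (1.0 is 8 degrees). In form: [[[tx, ty, tz, ax, ay, az], ...]]. A call has 1 to 20 rows; each row is the pose to reach, as a shift and turn from the pose commanded when the call began, along the tool's axes at that moment; what a row does not reach only later rows make up. A row lasts 1/8 s, in which the tool goes at most 62.5 mm and 10.7 degrees, less where a joint would pass 70% of its speed; a pose out of reach is approached as far as the arm can. A call with a gripper value outside its range is refused whole. "grip" is the finger opening in mm, from 0 to 85.4, set as the call begins (left out, the last holds). The fingers move at their own pace and stop on an object; the grip force is fixed at half the most. Time passes only in rows, so rows that repeat a pose let the fingers close. It gives the time, the measured TCP pose, the force, the opening and the grip force at its end, in the units of the state.
- get_state(): the state, without advancing time (a new reading comes with each control period).
- snapshot(name): name is "scene" or "top" or "wrist"; returns a dict with "img" (400x640x3 uint8, red, green, blue), "camera_matrix" (3x3 intrinsics, pixels), "extrinsics" (4x4, takes a point from camera to world coordinates); the wrist camera has in their place "T_tool_cam" (4x4, takes a point from camera to tool coordinates, whose origin is the TCP and whose axes are the flange's). Camera axes: x right, y up, looking along -z (the intrinsics and any distortion apply to the point x, -y, -z); pixel columns grow to the right and rows downward; lengths in m; the calibration is good to about 2 mm. A picture is of the moment at which its call begins: read the wrist's pose just before it. There is no depth.
- hand_in(): hands the job in; it is judged then, once.
Trained networks look in the newest picture that a camera, given by its name, has taken for a name from the list of things; names that differ only in an ending like _2 or _b are one class to them, and where a whole thing is asked for, a point or a joint stands for the part that bears it (a point fixed in the world has none). Each returns a list of dicts, best first, with "conf" (0 to 1); they miss things now and then, are a little off and sometimes report something else, mostly with a low value. They report only what shows in the picture. A call takes as long as a camera call. They do not tell look-alikes from the thing itself.
- cut_out(query, camera): "pixels" (400x640 bool, what is visible of it) and "extent" ([left, top, right, bottom] in pixels, round what is visible of it).
- mark_of(query, camera): "xy" ([column, row] in pixels: a listed point, or the origin of a listed thing).
The state is a dict: "t": time; "qpos": joint angles; "qd": joint speeds; "joint_efforts": joint torques, N m; "eef_pos": TCP position; "eef_rot": TCP orientation; "contact_force": force on the tool from outside, world axes, zero at the start; "torque": the same for the moment, N m; "finger_gap": opening from 0.0 (shut) to 1.0 (fully open); "grip_force": force on a finger pad.
Only numpy, scipy, OpenCV 4.12 (cv2) and the standard library are available. Lean on these libraries where they do the work, as an engineer would, in place of code of your own. Each camera call takes 0.05 s, during which the arm holds its last target. There are 200 camera calls.

### The job

Load the last test bar into the furnace rack: pick up the loose round-headed bar from the ceramic slab by one of its heads, ease your grip until it swings plumb clear of the bench, grip it firmly again, and hang it by the head in the empty middle slot. Then push the rack's keeper rod fully home so that all three bars are locked in. Leave the two hanging bars and the other loose things as they are.

Things in the scene. Friction and masses are not known exactly. Their poses are not given: they have to be found in the camera images.
- test_bar: Loose flat steel bar, 0.31 kg, flat on the batt, heads overhanging: two alike round heads 40 mm across with 13 mm holes, 140 mm apart, joined by a neck 16 mm wide; all 10 mm thick, the heads' rims chamfered 1.5 mm, 180 mm long. Origin: mid length and width, underside. x along it, y across, z through its thickness. Held by a head, it stays stiff in a firm grip of two flat fingers and swings down when the grip is eased.
- head_a (a point): Centre of the test bar's head on its +x end, at mid thickness.
- head_b (a point): Centre of the test bar's head on its -x end, at mid thickness. Held by either head, fingertips reaching 10 mm past the head's centre grip well and still clear the comb plate by 7 mm when the bar is hung. Pinched at 80 N it stays stiff; as the pinch is eased (by opening a few tenths of a mm) it turns at about 50 N, hangs within 0.1 rad of plumb at 7 N and falls below 3 N.
- rack: Fixed dark steel rack. Origin on the bench; x into the slots, y along their row, z up. Base 140 x 260 x 10 mm. Level comb plate, 208 mm wide along y, 8 mm thick, top 180 mm above the bench; three slots 22 mm wide at y = -70, 0, +70 mm, open at the front from x = -48 mm (prong corners rounded 8 mm) to x = +10 mm. Cheeks carry the plate behind x = 14 mm.
- slot (a point): The empty middle slot: point on its centre line, level with the plate's top, 40 mm in from the open front, 18 mm before the closed end; the neck belongs here. Axes as the rack's. A hung bar has its neck down through the slot, its width along the rack's y, its head's flanks resting on both slot edges with the head's centre 17 mm above the plate.
- keeper (a joint): Sliding keeper rod, 9 mm round, along the rack's y, its axis 7 mm below the comb plate and 12 mm in from the slots' open fronts, so it bars the necks in. Value: m drawn out towards the rack's +y; 0 = fully home across all three slots, at a stop. Starts at 0.104 to 0.122, clear of the middle slot. Slides with about 1.5 N of friction; stays where left.
- keeper_handle (a point): Top of the keeper's handle: the rod's +y end bent straight up, a 9 mm round upright; this point is 55 mm above the comb plate's top. The upright stands clear of the plate, from 15 mm below the plate's top. Push it towards the rack's -y to drive the rod home; it moves with the rod.
- hung_left: Test bar of the same shape already hanging in the slot at the rack's +y. Origin: centre of the bar; z along it, y across its width.
- hung_right: Test bar of the same shape already hanging in the slot at the rack's -y. Origin: centre of the bar; z along it, y across its width.
- batt: Fixed cream ceramic slab, 60 x 260 x 12 mm, lying on the bench; the loose test bar and the blank lie across it, so that their ends overhang with 12 mm of air below. Origin: centre of the underside; y along it.
- blank: Plain rectangular steel blank, 180 x 40 x 10 mm, no heads and no holes, lying on the batt beside the test bar; which lies where varies. Origin: centre of the underside, x along it. Not to be used.
- mount_a: Black resin disc, 30 mm across, 20 mm high, standing on the bench in front of the rack. Origin: centre of the underside.
- mount_b: Black resin disc like the other, 30 mm across, 20 mm high, further back on the bench. Origin: centre of the underside.
- crucible: White ceramic crucible, 60 mm across, 55 mm high, at the back. Origin: centre of the underside.
- jar: White jar with a black lid, 68 mm across, 85 mm high, at the back. Origin: centre of the underside.
Not all that is in view belongs to the job. What is shaped like the test_bar but brown is not meant. What is shaped like the hung_right but green is not meant.

How it is judged:
On the way, in this order (a step that is already met when the one before it is completed fails the run):
1. the test bar hangs plumb (within 0.2 rad) and still from a firm grip on one of its heads, wholly clear of the bench ((angle between test_bar's own x axis and vertical below 0.2 rad or angle between test_bar's own x axis and vertical above 2.9416 rad) and height (world z) of test_bar above 0.1 m and contact force between the fingers and test_bar above 6 N and angular speed of test_bar below 0.5 rad/s and (distance between the grasp point and head_a below 0.035 m or distance between the grasp point and head_b below 0.035 m)), for 0.3 s.
2. the test bar hangs by its head in the middle slot, let go and at rest ((angle between test_bar's own x axis and vertical below 0.1 rad or angle between test_bar's own x axis and vertical above 3.0416 rad) and y of test_bar in the frame of rack between -0.012 and 0.012 m and x of test_bar in the frame of rack between -0.032 and 0.015 m and height (world z) of test_bar between 0.118 and 0.136 m and linear speed of test_bar below 0.03 m/s and contact force between the fingers and test_bar below 0.2 N), for 0.3 s.
At the end, for the whole second after the job is handed in: The test bar hangs plumb (0.1 rad) and still in the middle slot, its centre within 12 mm of the slot's line and 118 to 136 mm up, behind the keeper and touched by no finger; the two other bars still hang so in their own slots; the keeper rod is within 6 mm of fully home (all of step 2 and y of hung_left in the frame of rack between 0.058 and 0.082 m and x of each of hung_left, hung_right in the frame of rack above -0.032 m and height (world z) of hung_left between 0.118 and 0.136 m and angle between each of hung_left, hung_right's own z axis and vertical below 0.1 rad and y of hung_right in the frame of rack between -0.082 and -0.058 m and height (world z) of hung_right between 0.118 and 0.136 m and value of joint keeper below 0.006 m).
It fails at once if a hanging bar is shifted more than 25 mm (distance of any of hung_left, hung_right from where it was at the start of the episode above 0.025 m).
It fails at once if the plain blank is shifted more than 25 mm (distance of blank from where it was at the start of the episode above 0.025 m).
It fails at once if a resin disc, the crucible or the jar is shifted more than 25 mm (distance of any of mount_a, mount_b, crucible, jar from where it was at the start of the episode above 0.025 m).
It also fails if it takes over 72 s, if anything falls off the work surface, if the arm or the gripper's body presses on something with over 40 N, if the wrist force passes 120 N, or if a joint passes its speed limit or range.

## Working session

There is one attempt and no reset: what is moved stays moved. The work goes in short steps, Python scripts to look and compute and a tool call to move; the robot and the scene stay as the last step left them, time stands still between calls to the robot, and variables do not carry over. Pictures are saved under pics/ and viewed, at most 10 in all, crops included, and the job is handed in when it is done.

Besides the shell and the picture viewer there is one more tool, called after ">>>" as name(argument=value, ...) on one line, values as JSON. play_rows: Moves the arm, as the interface text tells. Its arguments: {"type":"object","properties":{"steps":{"type":"array"},"grip":{"type":"number"}},"required":["steps"]}

```bash
mkdir -p pics
cat > h.py <<'E'
from station import *
import numpy as np, cv2
def snap(n):
    st=get_state(); s=snapshot(n)
    if 'extrinsics' in s: T=np.array(s['extrinsics'])
    else:
        W=np.eye(4); W[:3,:3]=st['eef_rot']; W[:3,3]=st['eef_pos']; T=W@np.array(s['T_tool_cam'])
    return s['img'],np.array(s['camera_matrix']),T
def ray(K,T,uv):
    x=np.linalg.inv(K)@[uv[0],uv[1],1]; d=T[:3,:3]@[x[0],-x[1],-x[2]]
    return T[:3,3],d/np.linalg.norm(d)
def atz(K,T,uv,z):
    o,d=ray(K,T,uv); return o+d*(z-o[2])/d[2]
def tri(rs):
    A=0;b=0
    for o,d in rs:
        P=np.eye(3)-np.outer(d,d); A=A+P;b=b+P@o
    p=np.linalg.solve(A,b); return p,max(np.linalg.norm((np.eye(3)-np.outer(d,d))@(p-o)) for o,d in rs)
def proj(K,T,p):
    c=np.linalg.inv(T)@np.r_[p,1]; q=K@[c[0],-c[1],-c[2]]; return q[:2]/q[2]
def save(n,im): cv2.imwrite('pics/'+n,im[...,::-1])
E
cat > a.py <<'E'
from h import *
V={}
names=['test_bar','head_a','head_b','blank','slot','keeper_handle','hung_left','hung_right','mount_a','crucible','jar','batt','rack']
for c in ['scene','top']:
    im,K,T=snap(c); save(c+'0.png',im); print(c,K.round(1).tolist(),T.round(3).tolist())
    for n in names:
        for r in mark_of(n,c)[:4]:
            print(c,n,np.round(r['xy'],1),round(r['conf'],2)); V.setdefault(n,{}).setdefault(c,ray(K,T,r['xy']))
for n in V:
    if len(V[n])==2: p,e=tri(list(V[n].values())); print(n,p.round(4),round(e,4))
st=get_state(); print({k:np.round(v,3).tolist() for k,v in st.items()})
E
python3 a.py
```

```text
scene [[514.1, 0.0, 316.4], [0.0, 514.1, 196.2], [0.0, 0.0, 1.0]] [[0.773, -0.392, 0.498, 1.075], [0.634, 0.484, -0.603, -0.725], [-0.005, 0.782, 0.623, 0.845], [0.0, 0.0, 0.0, 1.0]]
scene test_bar [171.7 264.2] 0.95
scene test_bar [234.4 312.7] 0.94
scene head_a [197.2 247.5] 0.87
scene head_a [203.1 300.3] 0.79
scene head_a [261.3 327.7] 0.76
scene head_b [197.2 247.5] 0.87
scene head_b [203.1 300.3] 0.79
scene head_b [261.3 327.7] 0.76
scene blank [232.9 313. ] 0.72
scene blank [285.3 281.2] 0.7
scene blank [384.5 185.1] 0.16
scene slot [364.  177.8] 0.77
scene slot [365.1 296.4] 0.32
scene slot [202.6 300. ] 0.24
scene keeper_handle [428.2 117. ] 0.81
scene keeper_handle [260.6 304.1] 0.72
scene hung_left [382.6 185.4] 0.86
scene hung_right [258.2 196.4] 0.91
scene hung_right [288.  380.2] 0.4
scene mount_a [309.  218.9] 0.57
scene mount_a [360.  299.3] 0.44
scene crucible [337.4 334.8] 0.84
scene crucible [287.1 278.4] 0.49
scene jar [288.8 381.2] 0.77
scene jar [428.7 113.7] 0.2
scene batt [260.  304.2] 0.84
scene batt [358.2 238.4] 0.46
scene rack [362.3 240.2] 0.94
top [[401.
[... 1210 characters left out ...]
2 0.2685 0.2302] 0.0007
hung_left [0.5923 0.0974 0.1249] 0.0006
hung_right [ 0.5074 -0.1011  0.1986] 0.0822
mount_a [ 0.6155 -0.1378  0.2036] 0.0352
crucible [ 0.712  -0.2192  0.0012] 0.0031
jar [ 0.7063 -0.3597  0.0077] 0.0007
batt [ 0.5375 -0.26   -0.0017] 0.0017
rack [0.5926 0.0248 0.005 ] 0.0018
{'t': 1.4, 'qpos': [-1.29, 0.053, 1.613, 0.0, 1.476, -0.119], 'qd': [-0.0, -0.001, -0.001, 0.001, 0.001, -0.001], 'joint_efforts': [-0.001, -39.368, -37.045, -0.0, 0.001, 0.0], 'eef_pos': [0.243, -0.576, 0.405], 'eef_rot': [[0.921, 0.389, 0.0], [0.389, -0.921, 0.0], [0.0, 0.0, -1.0]], 'contact_force': [-0.22, -0.032, -0.37], 'torque': [-0.091, 0.019, -0.025], 'grip_force': 0.0, 'finger_gap': 1.0}
```

View pics/scene0.png

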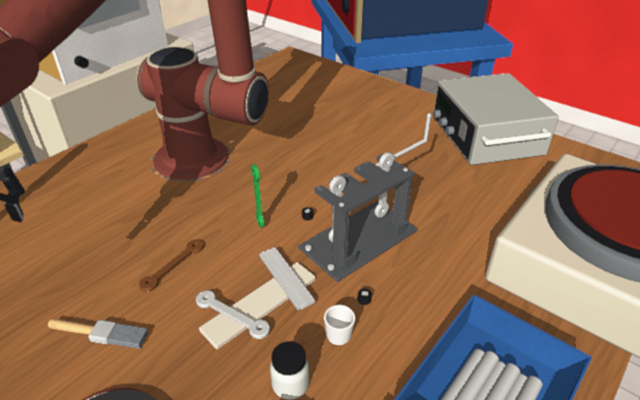

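View pics/top0.png

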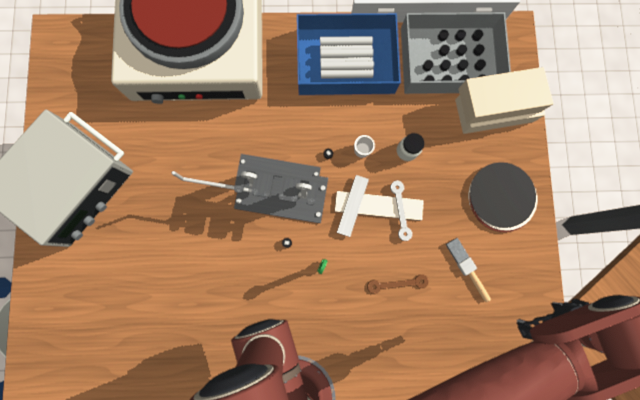

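Steel test bar: scene heads (207,299)/(261,329), top (405,234)/(397,187). Look-alikes: brown bar (172,264 scene / 397,284 top), plain blank (286,278 / 352,207) and green upright bar (258,196 / 322,266). I choose the steel two-headed one and will measure it, then check it in a crop.

```bash
cat > b.py <<'E'
from h import *
R={}
for c in ['scene','top']:
    im,K,T=snap(c); R[c]=(im,K,T)
P={'near':((203.1,300.3),(408.9,230.3)),'far':((261.3,327.7),(393.8,189.4)),'green_top':((253,170),(323,264)),
'slotpt':((364,177.8),(273.3,183.3)),'handle':((428.2,114),(174.3,173.6)),'hl':((387,161),(247,182)),'hr':((339,184),(305,190)),'mountA':((307,213),(287,243)),'mountB':((364,297),(329,154))}
for n,(a,b) in P.items():
    p,e=tri([ray(*R['scene'][1:],a),ray(*R['top'][1:],b)]); print(n,p.round(4),round(e,4))
a=cv2.resize(R['scene'][0][240:350,180:330],None,fx=4,fy=4); save('crop1.png',a)
for c in ['scene','top']:
  for n in ['test_bar','hung_left','hung_right','keeper']:
    for r in cut_out(n,c)[:3]: print(c,n,np.round(r['extent']),round(r['conf'],2))
E
python3 b.py
```

```text
near [ 0.4605 -0.3446  0.031 ] 0.0
far [ 0.5864 -0.3099  0.011 ] 0.0016
green_top [ 0.3696 -0.0895  0.1728] 0.0033
slotpt [0.58   0.0353 0.1767] 0.001
handle [0.5971 0.2664 0.2385] 0.0017
hl [0.5872 0.1043 0.1857] 0.0063
hr [ 0.5622 -0.0415  0.1955] 0.0069
mountA [0.434  0.0111 0.0137] 0.0011
mountB [ 0.6988 -0.119   0.0116] 0.0015
scene test_bar [198. 291. 270. 338.] 0.82
scene test_bar [375. 152. 391. 216.] 0.64
scene test_bar [139. 240. 201. 291.] 0.59
scene hung_right [251. 165. 262. 230.] 0.86
scene hung_right [329. 178. 344. 239.] 0.54
scene keeper [376. 114. 430. 164.] 0.54
top test_bar [366. 275. 428. 291.] 0.84
top hung_left [240. 173. 258. 187.] 0.54
top hung_left [171. 151. 330. 224.] 0.24
top hung_right [295. 183. 311. 198.] 0.66
top keeper [173. 171. 252. 188.] 0.76
```

View pics/crop1.png

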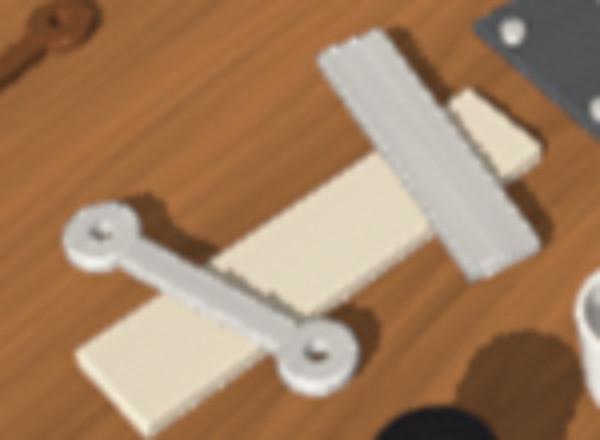

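The crop shows the two-headed steel bar with holes at scene (205,298) and (259,327), clearly distinct from the plain blank beside it. Moving over the near head for the wrist view.

>>> play_rows(steps=[[[0.9, -0.4, 0, 0, 0, 0.25], [1.8, -0.8, 0, 0, 0, 0.5], [2.7, -1.2, 0, 0, 0, 0.75], [3.6, -1.6, 0, 0, 0, 1.0], [4.4, -2.0, 0, 0, 0, 1.25], [4.4, -2.0, 0, 0, 0, 1.25], [4.4, -2.0, 0, 0, 0, 1.25]]])

```text
t: 2.78
eef_pos: [0.4396, -0.3626, 0.4048]
eef_rot: [[0.975, 0.224, -0.0], [0.224, -0.975, -0.0], [-0.0, 0.0, -1.0]]
contact_force: [0.7, 0.4, -0.6]
finger_gap: 1.0
grip_force: 0.0
```

```bash
cat > c.py <<'E'
from h import *
im,K,T=snap('wrist'); save('w1.png',im); print(T.round(3).tolist(),K.round(1).tolist())
for n in ['test_bar','head_a','blank']:
    for r in mark_of(n,'wrist')[:4]: print(n,np.round(r['xy'],1),round(r['conf'],2),atz(K,T,r['xy'],.022).round(4))
g=cv2.cvtColor(im,cv2.COLOR_RGB2GRAY)
st=get_state(); print(st['eef_pos'],st['eef_rot'],st['t'],st['qpos'])
E
python3 c.py
```

```text
[[0.223, 0.937, 0.27, 0.508], [-0.975, 0.214, 0.063, -0.347], [0.001, -0.277, 0.961, 0.374], [0.0, 0.0, 0.0, 1.0]] [[338.8, 0.0, 317.8], [0.0, 338.8, 196.5], [0.0, 0.0, 1.0]]
test_bar [300.1  82.1] 0.68 [ 0.5194 -0.327   0.022 ]
test_bar [248.8 259.8] 0.6 [ 0.3179 -0.3101  0.022 ]
head_a [304.7 269.8] 0.92 [ 0.3197 -0.3751  0.022 ]
head_a [303.4   5.2] 0.66 [ 0.5864 -0.3158  0.022 ]
head_a [293.6 149.1] 0.62 [ 0.4533 -0.3342  0.022 ]
blank [160.2  25.9] 0.82 [ 0.5391 -0.1877  0.022 ]
[ 0.43895933 -0.36346636  0.40465551] [[ 9.75165638e-01  2.21476749e-01 -1.68806865e-04]
 [ 2.21476738e-01 -9.75165651e-01 -8.20401864e-05]
 [-1.82784650e-04  4.26159768e-05 -9.99999982e-01]] 2.975 [-8.22127146e-01 -7.79534200e-02  1.74245867e+00 -1.80299095e-04
  1.47714220e+00  5.25357483e-01]
```

View pics/w1.png

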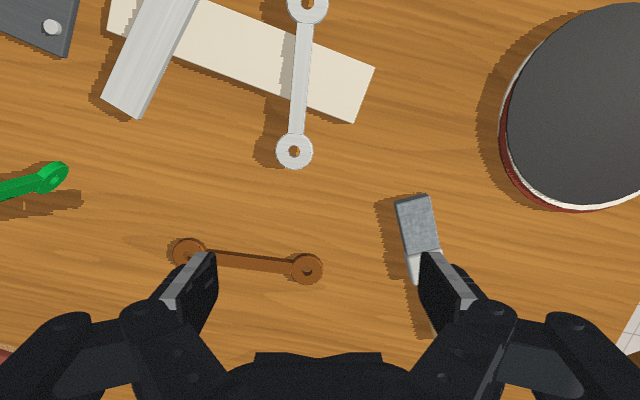

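The wrist view shows the steel bar's near hole at (294,151) and its far head at (307,3), with the brown look-alike at (187,250)–(306,268). I'll take a second wrist view for height.

>>> play_rows(steps=[[[0.8, -0.1, 0.4, 0, 0, 0], [1.4, -0.2, 0.8, 0, 0, 0], [1.4, -0.2, 0.8, 0, 0, 0]]])

```text
t: 3.35
eef_pos: [0.5193, -0.3315, 0.3536]
eef_rot: [[0.974, 0.224, -0.004], [0.224, -0.974, 0.003], [-0.003, -0.004, -1.0]]
contact_force: [-1.0, -0.1, 0.2]
finger_gap: 0.997
grip_force: 0.0
```

```bash
cat > d.py <<'E'
from h import *
im,K,T=snap('wrist'); save('w2.png',im)
M=np.array([[.975166,.221477,0],[.221477,-.975166,0],[0,0,-1]])
T1=np.array([[0.223, 0.937, 0.27, 0.508], [-0.975, 0.214, 0.063, -0.347], [0.001, -0.277, 0.961, 0.374], [0,0,0,1.]])
h=[r['xy'] for r in mark_of('head_a','wrist')]; 
for x in h: print(np.round(x,1),atz(K,T,x,.017).round(4))
def hd(img,xy,rad=30):  # centroid of dark/brown hole near xy
    pass
for a in [(293.6,149.1),(303.4,5.2)]:
    for x in h:
        p,e=tri([ray(K,T1,a),ray(K,T,x)])
        if e<.006: print(a,np.round(x,1),p.round(4),round(e,4))
for r in cut_out('test_bar','wrist')[:3]:
    m=r['pixels']; ys,xs=np.nonzero(m); print(r['extent'],round(r['conf'],2),cv2.fitLine(np.c_[xs,ys].astype(np.float32),2,0,.01,.01).ravel(), xs.mean(),ys.mean())
E
python3 d.py
```

```text
[317.3  94.9] [ 0.5894 -0.314   0.017 ]
[306.1 243.4] [ 0.4512 -0.3344  0.017 ]
[315.3 354.6] [ 0.3251 -0.3723  0.017 ]
[192.6 341.8] [ 0.3113 -0.24    0.017 ]
(293.6, 149.1) [306.1 243.4] [ 0.4536 -0.3341  0.0224] 0.0001
(293.6, 149.1) [315.3 354.6] [ 0.4805 -0.3398  0.1977] 0.0008
(303.4, 5.2) [317.3  94.9] [ 0.5896 -0.3142  0.0083] 0.0003
(303.4, 5.2) [306.1 243.4] [ 0.5418 -0.3277  0.2175] 0.0055
(303.4, 5.2) [315.3 354.6] [ 0.5329 -0.3323  0.2577] 0.0045
[199.8, 331.5, 334.1, 359.8] 0.82 [9.9808466e-01 6.1863001e-02 2.6109283e+02 3.4653922e+02] 261.0928489042676 346.53921568627453
[285.6, 73.4, 345.8, 264.1] 0.57 [ 1.0834539e-01 -9.9411333e-01  3.1448962e+02  1.6418875e+02] 314.48962122833296 164.18874384763535
```

View pics/w2.png

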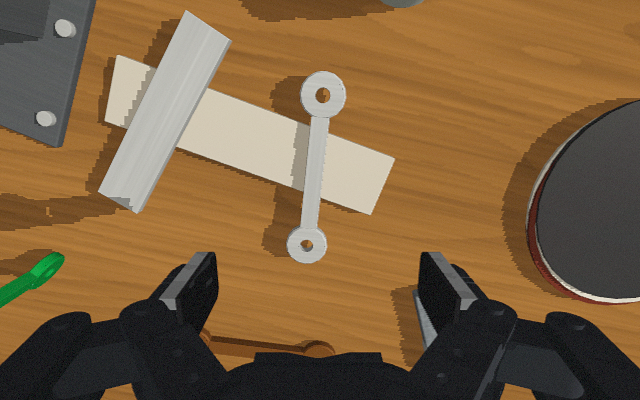

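```bash
cat > e.py <<'E'
from h import *
im,K,T=snap('wrist'); st=get_state()
n=atz(K,T,(307,245),.021); f=atz(K,T,(323,94.8),.021); d=f-n
print(n.round(4),f.round(4),np.linalg.norm(d),np.degrees(np.arctan2(d[1],d[0])))
print(st['eef_pos'].round(4) if hasattr(st['eef_pos'],'round') else st['eef_pos'])
R=np.array(st['eef_rot']); print(np.degrees(np.arctan2(R[1,0],R[0,0])))
print(R.T@(np.r_[n[:2],.18]-st['eef_pos'])/.06)
E
python3 e.py
```

```text
[ 0.4504 -0.3382  0.021 ] [ 0.5912 -0.3217  0.021 ] 0.14174471249522516 6.695475696651434
[ 0.5183 -0.333   0.3579]
12.81862538707389
[-1.12529301 -0.17029941  2.96359428]
```

>>> play_rows(steps=[[[-0.6, -0.1, 0.4, 0, 0, 0.4], [-1.12, -0.17, 0.9, 0, 0, 0.76], [-1.12, -0.17, 1.5, 0, 0, 0.76], [-1.12, -0.17, 1.9, 0, 0, 0.76], [-1.12, -0.17, 1.9, 0, 0, 0.76], [-1.12, -0.17, 1.9, 0, 0, 0.76]]], grip=52)

```text
t: 4.3
eef_pos: [0.4513, -0.3379, 0.2446]
eef_rot: [[0.993, 0.118, 0.002], [0.118, -0.993, -0.002], [0.002, 0.002, -1.0]]
contact_force: [0.1, 0.2, 0.5]
finger_gap: 0.613
grip_force: 0.0
```

```bash
cat > f.py <<'E'
from h import *
im,K,T=snap('wrist'); save('w3.png',im); st=get_state()
for x in mark_of('head_a','wrist')[:4]: print(np.round(x['xy'],1),x['conf'],atz(K,T,x['xy'],.021).round(4))
print(st['eef_pos'],st['t'],st['finger_gap']); R=np.array(st['eef_rot']); print(np.degrees(np.arctan2(R[1,0],R[0,0])))
E
python3 f.py
```

```text
[308.1 217.8] 0.91 [ 0.4522 -0.3328  0.021 ]
[163.3 381.8] 0.79 [ 0.3191 -0.2452  0.021 ]
[ 0.45156103 -0.33786409  0.24496763] 4.35 0.6114893341287287
6.798716006502622
```

View pics/w3.png

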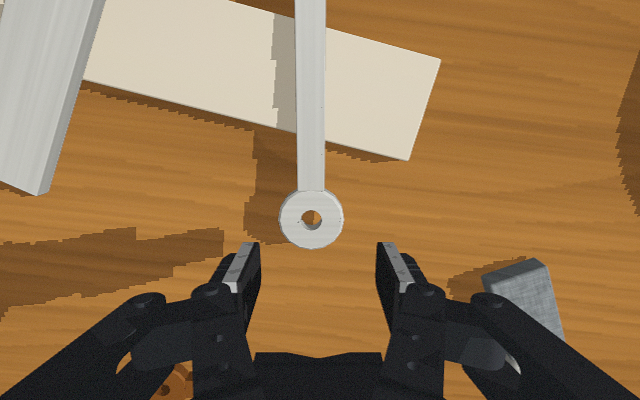

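Wrist view: head hole at (312,218), neck straight up the picture, fingers either side at columns 250/388. The head is about 3 mm left of centre, so I shift and descend.

>>> play_rows(steps=[[[0, -0.05, 0.4, 0, 0, 0], [0, -0.05, 0.8, 0, 0, 0], [0, -0.05, 1.0, 0, 0, 0], [0, -0.05, 1.06, 0, 0, 0], [0, -0.05, 1.06, 0, 0, 0]]])

```text
t: 5.03
eef_pos: [0.4512, -0.3344, 0.1799]
eef_rot: [[0.993, 0.119, 0.001], [0.119, -0.993, -0.001], [0.001, 0.001, -1.0]]
contact_force: [0.8, -0.2, 1.0]
finger_gap: 0.61
grip_force: 0.0
```

>>> play_rows(steps=[[[0, 0, 0, 0, 0, 0], [0, 0, 0, 0, 0, 0], [0, 0, 0, 0, 0, 0], [0, 0, 0, 0, 0, 0], [0, 0, 0, 0, 0, 0], [0, 0, 0, 0, 0, 0]]], grip=30)

```text
t: 5.78
eef_pos: [0.4511, -0.3343, 0.1795]
eef_rot: [[0.993, 0.119, 0.001], [0.119, -0.993, -0.001], [0.001, 0.001, -1.0]]
contact_force: [2.5, -2.1, 1.7]
finger_gap: 0.435
grip_force: 59.8
```

>>> play_rows(steps=[[[0, 0, -0.2, 0, 0, 0], [0, 0, -0.6, 0, 0, 0], [0, 0, -1.2, 0, 0, 0], [0, 0, -1.8, 0, 0, 0], [0, 0, -2.4, 0, 0, 0], [0, 0, -3.0, 0, 0, 0], [0, 0, -3.5, 0, 0, 0], [0, 0, -3.5, 0, 0, 0], [0, 0, -3.5, 0, 0, 0]]])

```text
t: 6.9
eef_pos: [0.4502, -0.3335, 0.3868]
eef_rot: [[0.993, 0.119, -0.003], [0.119, -0.993, 0.003], [-0.003, -0.003, -1.0]]
contact_force: [-0.4, 1.1, -3.7]
finger_gap: 0.436
grip_force: 60.4
```

```bash
cat > g.py <<'E'
from h import *
im,K,T=snap('wrist'); a=im; im2,K2,T2=snap('scene'); st=get_state()
save('g1.png',np.vstack([cv2.resize(a,(480,300)),cv2.resize(im2[100:350,50:450],(480,300))]))
print(st['contact_force'],st['torque'],st['grip_force'])
E
python3 g.py
```

```text
[ 0.28992555 -0.82975932 -2.81598459] [-0.0070574   0.27053558 -0.02534217] 60.37782311439514
```

View pics/g1.png

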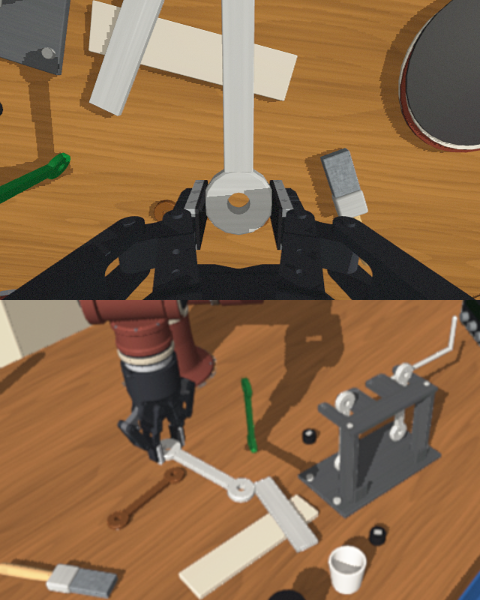

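The wrist half shows the head pinched symmetrically; the scene half shows the bar held stiff and level. Now easing.

>>> play_rows(steps=[[[0, 0, 0, 0, 0, 0], [0, 0, 0, 0, 0, 0], [0, 0, 0, 0, 0, 0]]], grip=37)

```text
t: 7.38
eef_pos: [0.4508, -0.334, 0.3888]
eef_rot: [[0.993, 0.119, -0.0], [0.119, -0.993, 0.0], [-0.0, -0.0, -1.0]]
contact_force: [-0.3, -0.4, -3.1]
finger_gap: 0.435
grip_force: 55.3
```

>>> play_rows(steps=[[[0, 0, 0, 0, 0, 0], [0, 0, 0, 0, 0, 0], [0, 0, 0, 0, 0, 0]]], grip=37.3)

```text
t: 7.75
eef_pos: [0.4508, -0.3341, 0.3892]
eef_rot: [[0.993, 0.119, 0.0], [0.119, -0.993, -0.0], [0.0, 0.0, -1.0]]
contact_force: [-0.2, -0.1, -2.3]
finger_gap: 0.44
grip_force: 48.5
```

>>> play_rows(steps=[[[0, 0, 0, 0, 0, 0], [0, 0, 0, 0, 0, 0], [0, 0, 0, 0, 0, 0]]], grip=38)

```text
t: 8.12
eef_pos: [0.4508, -0.334, 0.389]
eef_rot: [[0.993, 0.119, -0.0], [0.119, -0.993, 0.0], [-0.0, -0.0, -1.0]]
contact_force: [0.0, -0.9, -2.2]
finger_gap: 0.445
grip_force: 32.8
```

>>> play_rows(steps=[[[0, 0, 0, 0, 0, 0], [0, 0, 0, 0, 0, 0], [0, 0, 0, 0, 0, 0]]], grip=38.6)

```text
t: 8.5
eef_pos: [0.4508, -0.334, 0.3891]
eef_rot: [[0.993, 0.119, 0.0], [0.119, -0.993, -0.0], [0.0, 0.0, -1.0]]
contact_force: [0.3, -0.3, -2.8]
finger_gap: 0.457
grip_force: 20.6
```

>>> play_rows(steps=[[[0, 0, 0, 0, 0, 0], [0, 0, 0, 0, 0, 0], [0, 0, 0, 0, 0, 0]]], grip=38.9)

```text
t: 8.88
eef_pos: [0.4508, -0.334, 0.3891]
eef_rot: [[0.993, 0.119, 0.0], [0.119, -0.993, 0.0], [0.0, -0.0, -1.0]]
contact_force: [0.4, -0.1, -2.7]
finger_gap: 0.457
grip_force: 15.1
```

>>> play_rows(steps=[[[0, 0, 0, 0, 0, 0], [0, 0, 0, 0, 0, 0], [0, 0, 0, 0, 0, 0]]], grip=39.2)

```text
t: 9.25
eef_pos: [0.4508, -0.334, 0.3891]
eef_rot: [[0.993, 0.119, 0.0], [0.119, -0.993, 0.0], [0.0, 0.0, -1.0]]
contact_force: [-0.6, -0.0, -3.2]
finger_gap: 0.46
grip_force: 9.9
```

```bash
cat > g.py <<'E'
from h import *
import sys
im,K,T=snap('wrist'); a=im; im2,K2,T2=snap('scene'); st=get_state()
save(sys.argv[1],np.hstack([cv2.resize(a,(400,250)),cv2.resize(im2[130:380,50:450],(400,250))]))
print(st['contact_force'],st['torque'],st['grip_force'],st['t'])
E
python3 g.py g2.png
```

```text
[ 0.5765095  -0.30891626 -2.90562601] [-0.00741774  0.01006964  0.02431161] 9.916567504405975 9.35
```

>>> play_rows(steps=[[[0, 0, 0, 0, 0, 0], [0, 0, 0, 0, 0, 0], [0, 0, 0, 0, 0, 0], [0, 0, 0, 0, 0, 0]]], grip=39.3)

```text
t: 9.85
eef_pos: [0.4508, -0.334, 0.3891]
eef_rot: [[0.993, 0.119, -0.0], [0.119, -0.993, 0.0], [-0.0, -0.0, -1.0]]
contact_force: [-0.4, -0.6, -3.4]
finger_gap: 0.458
grip_force: 8.3
```

>>> play_rows(steps=[[[0, 0, 0, 0, 0, 0], [0, 0, 0, 0, 0, 0], [0, 0, 0, 0, 0, 0], [0, 0, 0, 0, 0, 0]]], grip=30)

```text
t: 10.35
eef_pos: [0.4508, -0.334, 0.3891]
eef_rot: [[0.993, 0.119, -0.0], [0.119, -0.993, 0.0], [-0.0, -0.0, -1.0]]
contact_force: [-0.7, 0.1, -2.5]
finger_gap: 0.43
grip_force: 60.2
```

```bash
python3 g.py g2.png
```

```text
[ 0.54611697  0.34866793 -2.41396292] [ 0.02165062 -0.01553924 -0.00309076] 60.24388790130615 10.45
```

View pics/g2.png

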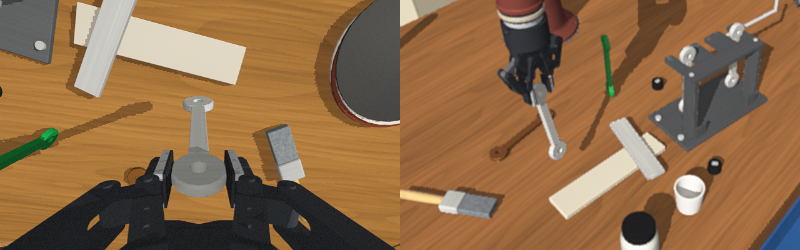

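The bar hangs below the gripper (wrist half: lower head about (199,103)). I'll check its plumbness numerically and get rack estimates for the moves.

```bash
cat > i.py <<'E'
from h import *
im,K,T=snap('wrist'); st=get_state(); p=np.array(st['eef_pos'])
print(T.round(3).tolist())
for n in ['head_a','test_bar']:
  for x in mark_of(n,'wrist')[:4]: print(n,np.round(x['xy'],1),x['conf'])
h=p+np.array(st['eef_rot'])@[0,0,.163]
for dx in [-.02,0,.02]: print(dx,proj(K,T,h+[dx,0,-np.sqrt(.14**2-dx**2)]))
print('top head',proj(K,T,h))
I,K,T=snap('top'); 
# rack base corners & slot from top/scene networks
I2,K2,T2=snap('scene')
for n in ['slot','hung_left','hung_right','keeper_handle','rack']:
  a=mark_of(n,'top');b=mark_of(n,'scene')
  for x in a[:2]:
    for y in b[:2]:
      q,e=tri([ray(K,T,x['xy']),ray(K2,T2,y['xy'])])
      if e<.01: print(n,q.round(4),round(e,4),x['xy'],y['xy'])
E
python3 i.py
```

```text
[[0.118, 0.954, 0.275, 0.52], [-0.993, 0.114, 0.033, -0.326], [0.0, -0.277, 0.961, 0.358], [0.0, 0.0, 0.0, 1.0]]
head_a [315.3 166.2] 0.98
head_a [217.2 282.2] 0.97
head_a [315.5 276.4] 0.92
test_bar [315.  209.9] 0.78
-0.02 [314.50788547 210.0514138 ]
0 [317.30974645 186.77283013]
0.02 [320.22110298 163.44490401]
top head [317.04749456 267.41945612]
slot [0.5779 0.0266 0.1702] 0.0044 [275.5, 183.0] [358.3, 182.1]
hung_left [0.589  0.1015 0.1226] 0.001 [250.3, 184.3] [382.5, 184.8]
hung_right [ 0.3726 -0.0824  0.0928] 0.0043 [319.0, 262.4] [258.4, 196.9]
keeper_handle [0.6025 0.2655 0.2417] 0.0035 [174.8, 171.7] [431.0, 113.4]
rack [0.5863 0.018  0.0117] 0.0037 [282.8, 190.4] [356.3, 238.9]
```

>>> play_rows(steps=[[[0, 0, 0, 0, 0, 0], [0, 0, 0, 0, 0, 0], [0, 0, 0, 0, 0, 0]]], grip=39.2)

```text
t: 11.58
eef_pos: [0.4508, -0.334, 0.3891]
eef_rot: [[0.993, 0.119, 0.0], [0.119, -0.993, 0.0], [0.0, -0.0, -1.0]]
contact_force: [0.1, 0.3, -3.5]
finger_gap: 0.458
grip_force: 9.9
```

>>> play_rows(steps=[[[0, 0, 0, 0, 0, 0], [0, 0, 0, 0, 0, 0], [0, 0, 0, 0, 0, 0], [0, 0, 0, 0, 0, 0]]], grip=39.4)

```text
t: 12.08
eef_pos: [0.4508, -0.334, 0.3891]
eef_rot: [[0.993, 0.119, 0.0], [0.119, -0.993, 0.0], [0.0, -0.0, -1.0]]
contact_force: [0.3, 0.2, -3.4]
finger_gap: 0.46
grip_force: 6.8
```

```bash
python3 i.py | head -8
```

```text
[[0.118, 0.954, 0.275, 0.52], [-0.993, 0.113, 0.033, -0.326], [0.0, -0.277, 0.961, 0.358], [0.0, 0.0, 0.0, 1.0]]
head_a [217.  279.4] 0.88
head_a [314.8 277.9] 0.87
head_a [260.5  77.3] 0.74
head_a [316.  179.2] 0.71
test_bar [315.7 219. ] 0.76
-0.02 [314.52054842 210.05133347]
0 [317.32178089 186.77058343]
```

>>> play_rows(steps=[[[0, 0, 0, 0, 0, 0], [0, 0, 0, 0, 0, 0], [0, 0, 0, 0, 0, 0], [0, 0, 0, 0, 0, 0], [0, 0, 0, 0, 0, 0], [0, 0, 0, 0, 0, 0]]], grip=30)

```text
t: 13.58
eef_pos: [0.4508, -0.334, 0.3891]
eef_rot: [[0.993, 0.119, 0.0], [0.119, -0.993, -0.0], [0.0, 0.0, -1.0]]
contact_force: [-0.3, 0.4, -2.4]
finger_gap: 0.433
grip_force: 60.2
```

>>> play_rows(steps=[[[0, 0, -0.2, 0, 0, 0], [0, -0.2, -0.5, 0, 0, 0], [0.1, -0.5, -0.8, 0, 0, 0.1], [0.2, -0.9, -1.0, 0, 0, 0.3], [0.3, -1.4, -1.0, 0, 0, 0.5], [0.4, -1.9, -1.0, 0, 0, 0.7], [0.5, -2.4, -1.0, 0, 0, 0.9], [0.6, -2.9, -1.0, 0, 0, 1.1], [0.7, -3.4, -1.0, 0, 0, 1.3], [0.8, -3.9, -1.0, 0, 0, 1.5], [0.9, -4.4, -1.0, 0, 0, 1.7], [1.0, -4.9, -1.0, 0, 0, 1.9], [1.1, -5.3, -1.0, 0, 0, 2.1], [1.15, -5.7, -1.0, 0, 0, 2.1], [1.15, -6.0, -1.0, 0, 0, 2.1], [1.15, -6.2, -1.0, 0, 0, 2.1], [1.15, -6.25, -1.0, 0, 0, 2.1], [1.15, -6.25, -1.0, 0, 0, 2.1], [1.15, -6.25, -1.0, 0, 0, 2.1]]])

```text
t: 15.95
eef_pos: [0.4748, 0.046, 0.449]
eef_rot: [[0.985, -0.174, -0.0], [-0.174, -0.985, -0.0], [-0.0, 0.0, -1.0]]
contact_force: [-1.6, -0.6, -3.2]
finger_gap: 0.436
grip_force: 60.5
```

```bash
cat > j.py <<'E'
from h import *
import sys
im,K,T=snap('wrist'); save(sys.argv[1],im); st=get_state(); print(st['eef_pos'],st['t'],st['contact_force'],st['torque'],st['grip_force'])
np.savez(sys.argv[1]+'.npz',K=K,T=T)
for n,z in [('slot',.18),('head_a',.197),('keeper_handle',.235),('hung_left',.127)]:
  for x in mark_of(n,'wrist')[:4]: print(n,np.round(x['xy'],1),round(x['conf'],2),atz(K,T,x['xy'],z).round(4))
E
python3 j.py w4.png
```

```text
[0.47482315 0.04603603 0.44902353] 16.0 [ 0.081774   -0.95419073 -2.78881337] [0.01860278 0.02188507 0.02299609] 60.536391735076904
slot [316.4  36.4] 0.7 [0.582  0.0274 0.18  ]
head_a [314.7 276.5] 0.79 [0.4215 0.0573 0.197 ]
head_a [549.3 248.2] 0.66 [ 0.4144 -0.1111  0.197 ]
head_a [313.4 176. ] 0.56 [0.4955 0.0449 0.197 ]
hung_left [229.2  41.1] 0.64 [0.5992 0.0945 0.127 ]
```

View pics/w4.png

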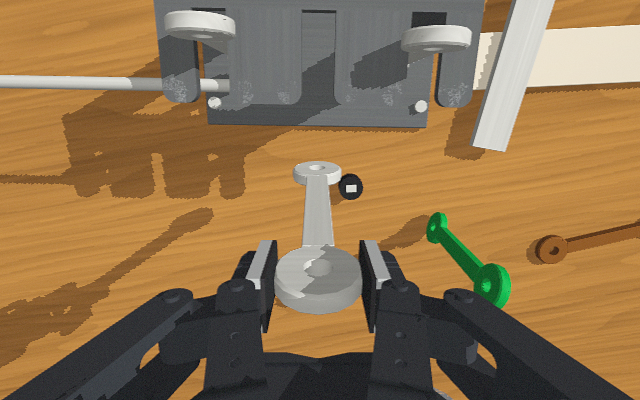

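The wrist view shows the rack squarely ahead: middle slot between columns 301–336, closed end at row 11, prong fronts at rows 103–107, and the keeper rod at left ending at about (228,85). The hung heads are at (200,24) and (436,38). I'll measure the slot edges precisely.

```bash
cat > k.py <<'E'
from h import *
im=cv2.imread('pics/w4.png'); d=np.load('w4.png.npz') if __import__('os').path.exists('w4.png.npz') else np.load('pics/w4.png.npz'); K,T=d['K'],d['T']
g=cv2.GaussianBlur(cv2.cvtColor(im,cv2.COLOR_BGR2GRAY),(3,3),0).astype(int)
L=[]
for r in range(14,84,8):
    gx=np.abs(np.diff(g[r])); l=292+np.argmax(gx[292:312]); q=326+np.argmax(gx[326:346]); 
    a=atz(K,T,(l+.5,r),.18);b=atz(K,T,(q+.5,r),.18); L.append((a+b)/2); print(r,l,q,gx[l],gx[q],((a+b)/2).round(4),round(np.linalg.norm(a-b),4))
L=np.array(L); v=cv2.fitLine(L[:,:2].astype(np.float32),cv2.DIST_HUBER,0,.001,.001).ravel(); print(v,np.degrees(np.arctan2(v[1],v[0])))
for c in (318,): 
    gy=np.diff(g[:,c]); print('closed end row',[(r,gy[r]) for r in range(0,30) if abs(gy[r])>6])
for p in [(182,103),(455,107),(245,104),(378,106),(207,126),(428,128)]: print(p,atz(K,T,p,.18 if p[1]<120 else .01).round(4))
print(atz(K,T,(318,11),.18).round(4))
E
python3 k.py
```

```text
14 300 336 3 9 [0.5946 0.0238 0.18  ] 0.0228
22 300 334 6 11 [0.5902 0.0253 0.18  ] 0.0217
30 300 336 4 10 [0.5855 0.0254 0.18  ] 0.0231
38 300 336 6 9 [0.5809 0.0263 0.18  ] 0.0232
46 300 335 5 7 [0.5762 0.0274 0.18  ] 0.0227
54 300 334 4 20 [0.5715 0.0286 0.18  ] 0.0222
62 300 334 4 18 [0.5667 0.0294 0.18  ] 0.0223
70 305 334 10 17 [0.5616 0.0287 0.18  ] 0.0192
78 301 334 13 16 [0.5569 0.0308 0.18  ] 0.022
[ 0.9857121  -0.16843882  0.57601744  0.02729726] -9.697062
closed end row [(8, np.int64(-16)), (9, np.int64(-34)), (10, np.int64(-19)), (11, np.int64(16)), (12, np.int64(34)), (13, np.int64(16))]
(182, 103) [0.5572 0.1244 0.18  ]
(455, 107) [ 0.5222 -0.0577  0.18  ]
(245, 104) [0.5491 0.0825 0.18  ]
(378, 106) [ 0.532  -0.0062  0.18  ]
(207, 126) [0.5363 0.1676 0.01  ]
(428, 128) [ 0.4883 -0.0898  0.01  ]
[0.5963 0.0238 0.18  ]
```

>>> play_rows(steps=[[[0, 0, 0.4, 0, 0, 0], [0.1, 0, 0.8, 0, 0, 0], [0.3, 0, 1.1, 0, 0, 0.02], [0.5, 0.01, 1.23, 0, 0, 0.04], [0.6, 0.01, 1.23, 0, 0, 0.04], [0.8, 0.01, 1.23, 0, 0, 0.04], [0.8, 0.01, 1.23, 0, 0, 0.04], [0.8, 0.01, 1.23, 0, 0, 0.04]]])

```text
t: 17.2
eef_pos: [0.522, 0.0376, 0.3758]
eef_rot: [[0.984, -0.179, 0.0], [-0.179, -0.984, 0.0], [0.0, -0.0, -1.0]]
contact_force: [-0.8, 0.9, -2.4]
finger_gap: 0.43
grip_force: 60.6
```

```bash
python3 j.py w5.png
```

```text
[0.52185798 0.03765439 0.37566432] 17.25 [ 0.49867334 -0.11853417 -1.83104008] [ 0.03778035 -0.03851668 -0.03065028] 60.56597828865051
slot [319.6 123.3] 0.64 [0.5799 0.0258 0.18  ]
head_a [317.  277.6] 0.69 [0.5085 0.0401 0.197 ]
head_a [318.  176.2] 0.64 [0.5583 0.0306 0.197 ]
head_a [585.8 312.8] 0.58 [ 0.4646 -0.0899  0.197 ]
head_a [316.1  97.8] 0.57 [0.5916 0.0253 0.197 ]
hung_left [206.4 107.7] 0.82 [0.5983 0.0939 0.127 ]
```

View pics/w5.png

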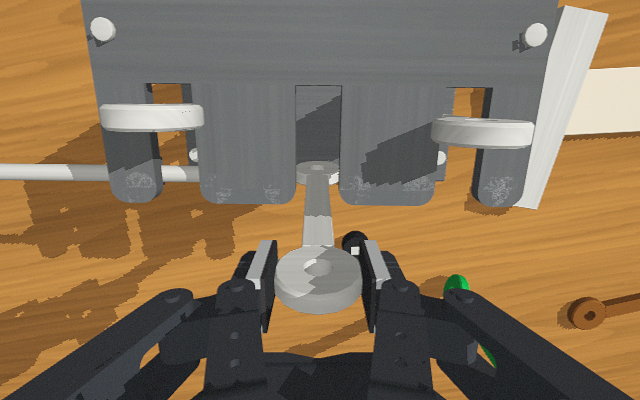

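The wrist view shows the neck at column 318, lined up with the middle slot (columns 296–341, closed end at row 85). The lower head is already seen through the slot. Easing in.

>>> play_rows(steps=[[[0.15, 0.01, 0, 0, 0, 0], [0.3, 0.01, 0, 0, 0, 0], [0.45, 0.01, 0, 0, 0, 0], [0.6, 0.01, 0, 0, 0, 0], [0.75, 0.01, 0, 0, 0, 0], [0.9, 0.01, 0, 0, 0, 0], [0.98, 0.01, 0, 0, 0, 0], [0.98, 0.01, 0, 0, 0, 0], [0.98, 0.01, 0, 0, 0, 0]]])

```text
t: 18.58
eef_pos: [0.5795, 0.0266, 0.3752]
eef_rot: [[0.984, -0.179, -0.0], [-0.179, -0.984, 0.0], [-0.0, -0.0, -1.0]]
contact_force: [0.5, -0.5, -2.7]
finger_gap: 0.432
grip_force: 60.6
```

```bash
cat > l.py <<'E'
from h import *
import sys
im,K,T=snap('wrist'); save('l.png',im); st=get_state(); print(st['eef_pos'],st['t'],st['contact_force'],st['torque'],st['grip_force'])
for n in ['slot','head_a']:
  for x in mark_of(n,'wrist')[:4]: print(n,np.round(x['xy'],1),round(x['conf'],2),atz(K,T,x['xy'],.18).round(4))
g=cv2.GaussianBlur(cv2.cvtColor(im,cv2.COLOR_RGB2GRAY),(3,3),0).astype(int)
for r in (205,215,225,235): print(r,[(c,np.diff(g[r])[c]) for c in range(280,360) if abs(np.diff(g[r])[c])>12])
E
python3 l.py
```

```text
[0.57946538 0.02657161 0.37525127] 18.625 [ 0.00418318 -0.28067353 -2.70543001] [-0.05441717 -0.00312074 -0.02294025] 60.56085705757141
head_a [572.1 355. ] 0.82 [ 0.4802 -0.1069  0.18  ]
head_a [318.4 276.7] 0.63 [0.5571 0.0299 0.18  ]
205 []
215 [(295, np.int64(-13)), (303, np.int64(23)), (304, np.int64(15)), (330, np.int64(-18)), (336, np.int64(-16)), (338, np.int64(13))]
225 [(295, np.int64(-14)), (302, np.int64(40)), (303, np.int64(41)), (304, np.int64(15)), (336, np.int64(-15)), (338, np.int64(13))]
235 [(296, np.int64(15)), (297, np.int64(18)), (301, np.int64(14)), (302, np.int64(28)), (303, np.int64(17)), (332, np.int64(-25)), (333, np.int64(-30)), (334, np.int64(-17)), (335, np.int64(-15)), (338, np.int64(13))]
```

In the slot without contact. Lowering.

>>> play_rows(steps=[[[0, 0, 0.08, 0, 0, 0], [0, 0, 0.15, 0, 0, 0], [0, 0, 0.2, 0, 0, 0], [0, 0, 0.24, 0, 0, 0], [0, 0, 0.24, 0, 0, 0]]])

```text
t: 19.35
eef_pos: [0.5798, 0.0266, 0.3616]
eef_rot: [[0.984, -0.179, 0.001], [-0.179, -0.984, 0.0], [0.001, -0.0, -1.0]]
contact_force: [-0.8, 0.6, 0.6]
finger_gap: 0.435
grip_force: 61.0
```

>>> play_rows(steps=[[[0, 0, 0.01, 0, 0, 0], [0, 0, 0.02, 0, 0, 0], [0, 0, 0.02, 0, 0, 0]]])

```text
t: 19.73
eef_pos: [0.5799, 0.0266, 0.3613]
eef_rot: [[0.984, -0.179, 0.002], [-0.179, -0.984, 0.0], [0.001, -0.0, -1.0]]
contact_force: [-3.1, 1.1, 6.8]
finger_gap: 0.433
grip_force: 61.3
```

Seated (the force is now upward). Easing and releasing.

>>> play_rows(steps=[[[0, 0, 0, 0, 0, 0], [0, 0, 0, 0, 0, 0], [0, 0, 0, 0, 0, 0]]], grip=39.3)

```text
t: 20.1
eef_pos: [0.5801, 0.0265, 0.3608]
eef_rot: [[0.984, -0.179, 0.002], [-0.179, -0.984, -0.0], [0.002, -0.0, -1.0]]
contact_force: [-0.1, 1.6, 5.2]
finger_gap: 0.466
grip_force: 8.7
```

>>> play_rows(steps=[[[0, 0, 0, 0, 0, 0], [0, 0, 0, 0, 0, 0], [0, 0, 0, 0, 0, 0], [0, 0, 0, 0, 0, 0], [0, 0, 0, 0, 0, 0], [0, 0, 0, 0, 0, 0]]], grip=50)

```text
t: 20.85
eef_pos: [0.5796, 0.0265, 0.3597]
eef_rot: [[0.984, -0.179, 0.0], [-0.179, -0.984, -0.0], [0.0, 0.0, -1.0]]
contact_force: [0.7, -0.0, 0.5]
finger_gap: 0.579
grip_force: 0.0
```

```bash
cat > m.py <<'E'
from h import *
im,K,T=snap('top'); save('mt.png',im)
im2,K2,T2=snap('scene'); save('ms.png',im2)
st=get_state(); print(st['t'],st['contact_force'],st['grip_force'],st['finger_gap'])
for n in ['hung_left','test_bar','head_a','keeper_handle']:
  a=mark_of(n,'top');b=mark_of(n,'scene')
  for x in a[:5]:
    for y in b[:6]:
      q,e=tri([ray(K,T,x['xy']),ray(K2,T2,y['xy'])])
      if e<.008 and q[2]>.05 and q[2]<.3 and .45<q[0]<.7: print(n,q.round(4),round(e,4),np.round(x['xy']),np.round(y['xy']))
  print(n,'scene',[(np.round(y['xy']).tolist(),round(y['conf'],2)) for y in b[:6]])
E
python3 m.py
```

```text
20.95 [ 0.42959223 -1.19944115  0.84879393] 0.0 0.5878303999274829
hung_left [0.5919 0.1013 0.1228] 0.002 [250. 182.] [382. 186.]
hung_left scene [([382.0, 186.0], 0.98)]
test_bar [0.5739 0.0344 0.1288] 0.0013 [275. 188.] [359. 194.]
test_bar scene [([359.0, 194.0], 0.71), ([172.0, 264.0], 0.62), ([357.0, 238.0], 0.3)]
head_a [0.5607 0.032  0.1788] 0.0079 [276. 193.] [359. 174.]
head_a [0.5816 0.0248 0.1954] 0.0058 [275. 179.] [359. 174.]
head_a scene [([359.0, 174.0], 0.89), ([197.0, 246.0], 0.61), ([150.0, 281.0], 0.57)]
keeper_handle [0.5986 0.2709 0.233 ] 0.0031 [174. 174.] [430. 115.]
keeper_handle scene [([430.0, 115.0], 0.57)]
```

Bar hangs: head about z 0.195, centre about 0.129. Rise clear, then travel to the outside of the handle with fingers shut.

>>> play_rows(steps=[[[0, 0, -0.15, 0, 0, 0], [0, 0, -0.4, 0, 0, 0], [0, 0, -0.8, 0, 0, 0], [0, 0, -1.2, 0, 0, 0], [0, 0, -1.6, 0, 0, 0], [0, 0, -1.7, 0, 0, 0], [0, 0, -1.7, 0, 0, 0]]])

```text
t: 22.22
eef_pos: [0.5796, 0.0265, 0.4624]
eef_rot: [[0.984, -0.179, 0.001], [-0.179, -0.984, -0.0], [0.001, -0.0, -1.0]]
contact_force: [0.2, 0.3, -0.9]
finger_gap: 0.588
grip_force: 0.0
```

```bash
python3 m.py
```

```text
22.325 [ 0.86039071 -0.19697277 -0.60020822] 0.0 0.5854543568807109
hung_left [0.5947 0.0963 0.1338] 0.0 [251. 181.] [383. 183.]
hung_left scene [([383.0, 183.0], 0.66), ([308.0, 221.0], 0.49)]
test_bar [0.571  0.0349 0.1275] 0.0004 [275. 190.] [359. 194.]
test_bar scene [([359.0, 194.0], 0.86), ([172.0, 267.0], 0.75)]
head_a [0.5857 0.021  0.2079] 0.008 [276. 176.] [359. 171.]
head_a [0.5793 0.0209 0.0587] 0.0008 [282. 191.] [357. 222.]
head_a scene [([148.0, 286.0], 0.8), ([357.0, 222.0], 0.73), ([359.0, 171.0], 0.68), ([195.0, 247.0], 0.63)]
keeper_handle [0.6024 0.2695 0.2358] 0.0023 [172. 170.] [429. 116.]
keeper_handle scene [([429.0, 116.0], 0.65)]
```

>>> play_rows(steps=[[[0, -0.3, 0, 0, 0, 0], [-0.1, -0.8, 0, 0, 0, 0], [-0.2, -1.4, 0, 0, 0, 0], [-0.3, -2.0, 0, 0, 0, 0], [-0.4, -2.6, 0, 0, 0, 0], [-0.43, -3.2, 0, 0, 0, 0], [-0.43, -3.8, 0, 0, 0, 0], [-0.43, -4.4, 0, 0, 0, 0], [-0.43, -4.8, 0, 0, 0, 0], [-0.43, -4.8, 0, 0, 0, 0], [-0.43, -4.8, 0, 0, 0, 0]]], grip=0)

```text
t: 24.1
eef_pos: [0.6057, 0.3142, 0.4616]
eef_rot: [[0.984, -0.179, -0.0], [-0.179, -0.984, -0.001], [-0.0, 0.001, -1.0]]
contact_force: [-1.0, 0.1, -0.2]
finger_gap: -0.003
grip_force: 0.0
```

```bash
cat > n.py <<'E'
from h import *
st=get_state(); R=np.array(st['eef_rot']); p=np.array(st['eef_pos'])
for c in ['top','scene','wrist']:
  im,K,T=snap(c)
  for x in mark_of('keeper_handle',c)[:3]:
    q=atz(K,T,x['xy'],.235); print(c,np.round(x['xy']),round(x['conf'],2),q.round(4),'tool',(R.T@(q-p)).round(4))
print(p,st['finger_gap'],st['contact_force'])
E
python3 n.py
```

```text
top [174. 172.] 0.65 [0.6005 0.2661 0.235 ] tool [0.0035 0.0482 0.2267]
top [282. 244.] 0.38 [0.4211 0.01   0.235 ] tool [-0.1272  0.3322  0.2268]
scene [432. 114.] 0.76 [0.6035 0.2783 0.235 ] tool [0.0043 0.0356 0.2266]
wrist [388. 216.] 0.64 [0.5994 0.2704 0.235 ] tool [0.0017 0.0441 0.2266]
[0.60571535 0.31420657 0.46162271] -0.0029862131735343004 [-1.04908935  0.05252038 -0.17564596]
```

>>> play_rows(steps=[[[0.03, 0, 0.5, 0, 0, 0], [0.03, 0, 1.0, 0, 0, 0], [0.03, 0, 1.5, 0, 0, 0], [0.03, 0, 1.6, 0, 0, 0], [0.03, 0, 1.6, 0, 0, 0]]])

```text
t: 25.02
eef_pos: [0.6076, 0.314, 0.3661]
eef_rot: [[0.984, -0.179, 0.0], [-0.179, -0.984, 0.0], [0.0, -0.0, -1.0]]
contact_force: [-0.1, 1.0, 0.6]
finger_gap: 0.003
grip_force: 0.0
```

>>> play_rows(steps=[[[0, 0.2, 0, 0, 0, 0], [0, 0.4, 0, 0, 0, 0], [0, 0.55, 0, 0, 0, 0], [0, 0.7, 0, 0, 0, 0], [0, 0.85, 0, 0, 0, 0], [0, 1.0, 0, 0, 0, 0], [0, 1.15, 0, 0, 0, 0], [0, 1.3, 0, 0, 0, 0], [0, 1.45, 0, 0, 0, 0], [0, 1.6, 0, 0, 0, 0], [0, 1.7, 0, 0, 0, 0], [0, 1.7, 0, 0, 0, 0]]])

```text
t: 26.52
eef_pos: [0.5891, 0.2131, 0.3673]
eef_rot: [[0.984, -0.179, 0.0], [-0.179, -0.984, -0.0], [0.0, 0.0, -1.0]]
contact_force: [-1.3, 0.6, 7.5]
finger_gap: 0.001
grip_force: 2.9
```

```bash
python3 n.py; python3 m.py | grep -v scene
```

```text
top [211. 181.] 0.48 [0.5777 0.1791 0.235 ] tool [-0.0052  0.0355  0.1323]
scene [403. 126.] 0.53 [0.578  0.1892 0.235 ] tool [-0.0067  0.0254  0.1323]
[0.58908627 0.21310131 0.36727474] 0.0007223067728070074 [-1.34558435  0.58087205  7.46518746]
26.925 [-2.37078272 -0.84847914  7.20141823] 2.8269825875759125 0.0006998442452080715
hung_left [0.5896 0.1038 0.1129] 0.0004 [250. 185.] [383. 188.]
test_bar [0.5731 0.0333 0.129 ] 0.0018 [275. 188.] [359. 194.]
head_a [0.5838 0.016  0.2072] 0.0038 [279. 178.] [359. 172.]
head_a [0.5723 0.0283 0.0591] 0.0021 [279. 193.] [356. 219.]
keeper_handle [0.586  0.1833 0.2353] 0.0006 [209. 177.] [405. 128.]
```

An upward 7.5 N suggests a knuckle touches the handle's top. I'll back off a little, rise 12 mm, and push on with the tips.

>>> play_rows(steps=[[[0, -0.15, 0, 0, 0, 0], [0, -0.15, -0.1, 0, 0, 0], [0, -0.15, -0.2, 0, 0, 0], [0, 0, -0.2, 0, 0, 0], [0, 0.15, -0.2, 0, 0, 0], [0, 0.3, -0.2, 0, 0, 0], [0, 0.4, -0.2, 0, 0, 0], [0, 0.4, -0.2, 0, 0, 0]]])

```text
t: 28.32
eef_pos: [0.5849, 0.1896, 0.3776]
eef_rot: [[0.984, -0.179, -0.0], [-0.179, -0.984, -0.001], [-0.0, 0.001, -1.0]]
contact_force: [0.7, 0.0, -0.2]
finger_gap: -0.001
grip_force: 0.0
```

```bash
python3 n.py
```

```text
top [216. 179.] 0.61 [0.5804 0.1672 0.235 ] tool [-0.0004  0.0228  0.1426]
scene [289. 382.] 0.72 [ 0.807  -0.4605  0.235 ] tool [0.3351 0.5996 0.1429]
scene [399. 130.] 0.48 [0.5798 0.171  0.235 ] tool [-0.0017  0.0191  0.1426]
wrist [369. 297.] 0.58 [0.58   0.1712 0.235 ] tool [-0.0015  0.0189  0.1426]
[0.58489736 0.18956693 0.37759687] -0.0007711607407825885 [ 0.73538577  0.02461917 -0.19909077]
```

>>> play_rows(steps=[[[0, 0.08, 0, 0, 0, 0], [0, 0.16, 0, 0, 0, 0], [0, 0.2, 0, 0, 0, 0], [0, 0.2, 0, 0, 0, 0]]])

```text
t: 29.12
eef_pos: [0.5828, 0.1781, 0.3777]
eef_rot: [[0.984, -0.179, -0.0], [-0.179, -0.984, -0.0], [-0.0, 0.0, -1.0]]
contact_force: [-0.9, 1.1, 0.2]
finger_gap: -0.0
grip_force: 0.1
```

>>> play_rows(steps=[[[0, 0.06, 0, 0, 0, 0], [0, 0.1, 0, 0, 0, 0], [0, 0.1, 0, 0, 0, 0]]])

```text
t: 29.5
eef_pos: [0.5817, 0.1722, 0.3777]
eef_rot: [[0.984, -0.179, -0.0], [-0.179, -0.984, -0.0], [-0.0, 0.0, -1.0]]
contact_force: [0.1, 0.6, -0.0]
finger_gap: -0.002
grip_force: 0.2
```

>>> play_rows(steps=[[[0, 0.05, 0, 0, 0, 0], [0, 0.08, 0, 0, 0, 0], [0, 0.08, 0, 0, 0, 0]]])

```text
t: 29.88
eef_pos: [0.5809, 0.1678, 0.3777]
eef_rot: [[0.984, -0.179, 0.0], [-0.179, -0.984, 0.0], [-0.0, -0.0, -1.0]]
contact_force: [-0.3, 1.3, -0.1]
finger_gap: 0.001
grip_force: 1.1
```

```bash
python3 n.py; python3 m.py | grep -v scene
```

```text
top [221. 182.] 0.5 [0.573  0.1545 0.235 ] tool [-0.0054  0.0146  0.1427]
scene [394. 132.] 0.52 [0.5766 0.1545 0.235 ] tool [-0.0018  0.0138  0.1427]
scene [286. 278.] 0.49 [ 0.6825 -0.3279  0.235 ] tool [0.1886 0.4696 0.1425]
wrist [366. 299.] 0.9 [0.5754 0.15   0.235 ] tool [-0.0022  0.0185  0.1427]
[0.58088591 0.16778237 0.37771848] 0.001351303345992059 [-0.30462899  1.263152   -0.06216581]
30.275 [-0.47222565  1.67458402 -0.41009389] 1.149803213775158 -0.0009530223507896573
hung_left [0.5941 0.1041 0.1171] 0.0003 [249. 182.] [384. 187.]
test_bar [0.5676 0.0346 0.1294] 0.0045 [274. 190.] [356. 193.]
head_a [0.5783 0.0191 0.205 ] 0.0068 [277. 179.] [356. 171.]
head_a [0.5636 0.0225 0.1941] 0.0036 [279. 189.] [356. 171.]
head_a [0.5801 0.0251 0.0577] 0.0067 [279. 189.] [356. 222.]
head_a [0.5708 0.0238 0.1358] 0.0005 [279. 189.] [356. 194.]
keeper_handle [0.5729 0.1439 0.2468] 0.0006 [225. 182.] [391. 129.]
```

>>> play_rows(steps=[[[0, 0.05, 0, 0, 0, 0], [0, 0.08, 0, 0, 0, 0], [0, 0.08, 0, 0, 0, 0]]])

```text
t: 31.05
eef_pos: [0.5802, 0.1658, 0.378]
eef_rot: [[0.984, -0.177, 0.003], [-0.177, -0.984, 0.01], [0.002, -0.01, -1.0]]
contact_force: [4.0, 16.9, -2.6]
finger_gap: -0.003
grip_force: 8.8
```

>>> play_rows(steps=[[[0, 0.05, 0, 0, 0, 0], [0, 0.08, 0, 0, 0, 0], [0, 0.08, 0, 0, 0, 0]]])

```text
t: 31.42
eef_pos: [0.5796, 0.1639, 0.3783]
eef_rot: [[0.984, -0.175, 0.007], [-0.176, -0.984, 0.02], [0.003, -0.021, -1.0]]
contact_force: [7.8, 31.4, -4.9]
finger_gap: 0.001
grip_force: 16.2
```

The rod is hard against its stop (32 N). Backing off and rising clear.

>>> play_rows(steps=[[[0, -0.2, 0, 0, 0, 0], [0, -0.5, 0, 0, 0, 0], [0, -0.8, 0, 0, 0, 0], [0, -0.8, -0.6, 0, 0, 0], [0, -0.8, -1.2, 0, 0, 0], [0, -1.2, -1.8, 0, 0, 0], [0, -1.8, -1.8, 0, 0, 0], [0, -1.8, -1.8, 0, 0, 0]]])

```text
t: 32.42
eef_pos: [0.5987, 0.2665, 0.486]
eef_rot: [[0.984, -0.176, 0.001], [-0.176, -0.984, -0.0], [0.001, -0.0, -1.0]]
contact_force: [0.7, -0.1, -0.6]
finger_gap: 0.004
grip_force: 0.0
```

```bash
python3 n.py; python3 m.py
python3 - <<'E'
from h import *
for c in ['scene','top']:
  im,K,T=snap(c)
  for n in ['hung_right','hung_left','blank','keeper','mount_a']:
    print(c,n,[(np.round(r['xy'],1).tolist(),round(r['conf'],2)) for r in mark_of(n,c)[:3]],[np.round(r['extent']).tolist() for r in cut_out(n,c)[:2]])
  im0=cv2.imread(f'pics/{c}0.png')[...,::-1]
  d=cv2.absdiff(im,im0).max(2)>60; nn,_,s,_=cv2.connectedComponentsWithStats(d.astype(np.uint8)); print(c,'changed',[x[:5].tolist() for x in s[1:] if x[4]>25])
E
```

```text
top [222. 180.] 0.67 [0.5774 0.1526 0.235 ] tool [-0.001   0.1159  0.251 ]
scene [392. 134.] 0.39 [0.5768 0.1432 0.235 ] tool [1.000e-04 1.252e-01 2.510e-01]
scene [361. 238.] 0.22 [ 0.7217 -0.1774  0.235 ] tool [0.1993 0.4152 0.2511]
wrist [486. 208.] 0.94 [0.5761 0.1506 0.235 ] tool [-0.0019  0.118   0.251 ]
wrist [523. 143.] 0.66 [0.6163 0.1258 0.235 ] tool [0.0421 0.1354 0.251 ]
[0.59865396 0.26645003 0.48601452] 0.004409416361966928 [ 0.71973585 -0.13339858 -0.55986277]
32.825 [-0.15107017 -0.35024894 -0.59192752] 0.0 -0.00028480850478582653
hung_left [0.5912 0.1033 0.1221] 0.0068 [251. 185.] [386. 184.]
hung_left scene [([386.0, 184.0], 0.9), ([339.0, 334.0], 0.34)]
test_bar [0.5692 0.0295 0.1391] 0.0 [276. 190.] [357. 191.]
test_bar scene [([357.0, 191.0], 0.79), ([175.0, 266.0], 0.59), ([363.0, 302.0], 0.49), ([353.0, 219.0], 0.33), ([357.0, 240.0], 0.17)]
head_a [0.5763 0.0197 0.1985] 0.0038 [278. 182.] [357. 173.]
head_a scene [([357.0, 173.0], 0.87), ([291.0, 384.0], 0.72), ([149.0, 282.0], 0.7), ([192.0, 248.0], 0.69)]
keeper_handle [0.5765 0.1504 0.2347] 0.0061 [225. 183.] [396. 132.]
keeper_handle scene [([396.0, 132.0], 0.63)]
scene hung_right [([256.6, 196.3], 0.8)] [[329.0, 175.0, 346.0, 243.0], [254.0, 165.0, 263.0, 227.0]]
scene hung_left [([382.9, 184.0], 0.85), ([390.8, 132.2], 0.42)] [[378.0, 153.0, 393.0, 218.0], [347.0, 162.0, 368.0, 232.0]]
scene blank [([357.6, 220.2], 0.63), ([284.4, 281.3], 0.61)] [[259.0, 249.0, 317.0, 310.0], [379.0, 131.0, 397.0, 166.0]]Traceback (most recent call last):
  File "<stdin>", line 5, in <module>
ValueError: it knows: batt, blank, crucible, head, hung_left, hung_right, jar, keeper_handle, mount, rack, slot, test_bar
```

Handle travel ≈ 0.120 m to a hard stop (within the stated 0.104–0.122 m). The bars are in place, so I hand in.

```bash
python3 -c "
from station import *
print(hand_in())"
```

```text
the job is handed in; nothing more can be done
None
```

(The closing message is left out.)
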